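# Lock a tube carrier into its dock with the cam

### The job

Slide the tube carrier along its rail until the head of its stud is in the mouth of the cam, then turn the cam's wing grip clockwise all the way, so that the cam draws the carrier tight against the two stop posts and holds it there. Leave the things standing round the dock where they are.

Things in the scene. Friction and masses are not known exactly. Their poses are not given: they have to be found in the camera images.
- dock: Fixed aluminium docking rail, plate 144 wide, 301 long, 6 mm thick. Origin on the table under the cam's axis; y points from the cam along the rail to the carrier, x across, z up. Guide rails (inner faces x = +-59 mm, tops 16 mm above the table, y 50 to 255 mm) guide the carrier with 1.5 mm play each side.
- stops (a point): Midway between the faces of the two dark stop posts (38 mm high), at y = 46 mm in the dock's frame, 27 mm above the table. Each post has a black sprung buffer pin that stands 5 mm proud (to y = 51 mm). Both together push back with about 6 N when pressed flush and spring out again when let go.
- cam (a joint): Angle of the steel cam, 0 to 1.7 rad (stop); grows clockwise from above. From 0 to 0.2 its mouth faces the carrier. Turned further, its spiral ribs catch the stud's head, take up slack to 0.75 and draw it fully in by 1.4; to 1.7 the radius stays constant, so it holds. It stays where it is left; turning takes up to about 0.3 N m.
- wing (a point): Centre of the cam's dark upright wing grip, on the cam's axis: a bar 52 long, 12 thick, 34 mm high, from 51 to 85 mm above the table (this point: 68). Below it lies the cam's open steel drum, 75 mm across. The bar lies at (1.5708 + 1.7 - joint cam) rad anticlockwise from the dock's x: about across the rail when open, along it at the stop.
- tab (a point): Centre of the upright grip tab at the back of the loose carrier: 14 mm thick across the rail, 26 mm along it, from 16 to 66 mm above the table (this point: 48), 132 mm behind the carrier's front face. Pull or push it to slide the carrier.
- front_face (a point): Middle of the face towards the cam of the carrier's upright front plate (100 mm wide, top 39 mm above the table), 26 mm above the table; y in the dock's frame is 46 mm when flush with the stop posts. The carrier is a grey plate 115x150x6 mm, about 0.4 kg, with a clear tray of tubes fixed on it (top 48 mm above the table), loose on the rail.
- stud_head (a point): Centre of the stud's round steel head (16 mm ball on a 6 mm neck), 30 mm ahead of the carrier's front face towards the cam, 26 mm above the table. In the dock's frame its y is 21 mm when the carrier just touches the buffers (in the cam's mouth; the cam catches it up to y = 24 mm), 16 mm when drawn fully tight.
- label_tape_mark (a point): Bystander beside the dock, loose: roll of blank labels, 61 mm across, 25 mm high; point near its underside.
- bottle_near_mark (a point): Bystander beside the dock, loose: white dropper bottle, 27 mm across, 82 mm high; point near its underside.
- minute_timer_mark (a point): Bystander beside the dock, loose: round white kitchen timer, 68 mm across, 52 mm high; point near its underside.
- slate_marker_mark (a point): Bystander beside the dock, loose: slate-coloured marker, 129 mm long, lying; point near its underside.
- loose_cassette_mark (a point): Bystander beside the dock, loose: flat pale test cassette, 66x18x5 mm; point near its underside.
Not all that is in view belongs to the job. Leave any orange look-alike of the part that bears tab alone.

How it is judged:
On the way, in this order (a step that is already met when the one before it is completed fails the run):
1. with the cam still open, the carrier is slid in until the stud's head is in the cam's mouth (value of joint cam below 0.6 rad and y of stud_head in the frame of dock below 0.027 m), for 0.1 s.
2. the cam is turned and has drawn the carrier tight (value of joint cam above 1.45 rad and y of front_face in the frame of dock below 0.048 m and y of stud_head in the frame of dock above 0.01 m and z of stud_head in the frame of dock below 0.032 m and x of stud_head in the frame of dock between -0.005 and 0.005 m), for 0.2 s.
At the end, for the whole second after the job is handed in: The cam is turned clockwise to at least 1.45 rad of its 1.7, the stud's head is in it (within 5 mm of the dock's middle line, not lifted), and the carrier's front face stands within 2 mm of the stop posts; the cam is at rest (all of step 2 and velocity of joint cam below 0.05 rad/s); the robot touches nothing.
It fails at once if a thing beside the dock is moved more than 30 mm (distance of any of label_tape_mark, bottle_near_mark, minute_timer_mark, slate_marker_mark, loose_cassette_mark from where it was at the start of the episode above 0.03 m).
It also fails if it takes over 42 s, if anything falls off the work surface, if the arm or the gripper's body presses on something with over 40 N, if the wrist force passes 120 N, or if a joint passes its speed limit or range.

### The arm

A 7-joint arm with a two-finger parallel gripper is mounted at the origin on a cart in front of the work surface, level with it; the furniture and walls round the work are solid. World frame = base frame: x ahead of the robot, y to its left, z up, the work surface at z = 0. Lengths are in m, angles in rad, forces in N, time in s.
With the tool pointing down it reaches from about 0.4 to 0.85 m from the base axis. Payload 10.4 kg.
Tool frame: the origin (TCP) lies midway between the tips of the shut fingers; the grasp point (between the pads) lies 19 mm behind it; z points along the fingers, x is the direction in which the jaws open and shut, and the axes are right-handed (so a half turn about z gives the same grasp; the last joint's range is limited). The gripper opens to 85 mm and grips with 20 to 120 N. Pads are 22 mm wide; open, the fingers measure 114 mm over their backs; the gripper's body (76 mm by 85 mm) begins 54 mm behind the grasp point. The pads swing forward as they close: fully open they stand 13 mm farther back than shut.
Start: joints at [1.22, 0.332, -0.065, 1.46, 0.022, 1.35, -0.088], TCP at [0.201, -0.592, 0.231] pointing down, gripper open.
Joint ranges: [-2.6, 2.6], [-0.5, 2.12], [-1.47, 1.34], [0.16, 2.42], [-1.27, 4.41], [0.06, 2.06], [-2.6, 2.6]. Speed limits (rad/s): [2.22, 2.22, 2.79, 2.79, 3.14, 3.14, 3.14].

### API

Orientations are given as a unit quaternion [x, y, z, w].
In Python, from workcell import manip, cams gives the robot as it stands.
- The arm moves only by the tool move_arm, never from a script. Its argument "moves" is a list of rows, each a list of 7 numbers: the turn, a rotation vector about the tool's x, y, z in degrees, then the shift along the tool's x, y, z in m, then the finger opening in m, from 0 to 0.0854. A call has 1 to 10 rows; each row is the pose to reach, as a shift and turn from the pose commanded when the call began, along the tool's axes at that moment; what a row does not reach only later rows make up. A row lasts 1/10 s, in which the tool goes at most 50 mm and 8.59 degrees, less where a joint would pass 70% of its speed; a pose out of reach is approached as far as the arm can. A call with a gripper value outside its range is refused whole. The fingers move at their own pace and stop on an object; "grip_force" is the grip in N (left out, the last holds). Time passes only in rows, so rows that repeat a pose let the fingers close. It gives the time, the measured TCP pose, the force and the opening at its end, in the units of the state.
- manip.get_obs(): the state, without advancing time (a new reading comes with each control period).
- cams.camera(name): name is "scene" or "top"; returns the picture (384x512x3 uint8, red, green, blue); there is no depth.
- cams.camera_params(name): a dict with "fx", "fy", "cx", "cy" (pixels), "xyz" and "rotation" of the camera in the world. Camera axes: x right, y up, looking along -z (the intrinsics and any distortion apply to the point x, -y, -z); pixel columns grow to the right and rows downward; lengths in m; the calibration is good to about 2 mm. A picture is of the moment at which its call begins. camera_params takes no time and is no camera call.
- manip.hand_in(): hands the job in, once; it reports no verdict.
The state is a dict: "clock": time; "joint_pos": joint angles; "joint_velocities": joint speeds; "tau": joint torques, N m; "position": TCP position; "ee_rot": TCP orientation; "ft_force": force on the tool from outside, world axes, zero at the start; "torque": the same for the moment, N m; "grip_width": opening from 0.0 (shut) to 1.0 (fully open).
Only numpy, scipy, OpenCV 4.12 (cv2) and the standard library are available. Lean on these libraries where they do the work, as an engineer would, in place of code of your own. Each camera call takes 0.05 s, during which the arm holds its last target. There are 200 camera calls.

## Working session

There is one attempt and no reset: what is moved stays moved. The work goes in short steps, Python scripts to look and compute and a tool call to move; the robot and the scene stay as the last step left them, time stands still between calls to the robot, and variables do not carry over. Pictures are saved under pics/ and viewed, about 8 in all and at most 12, crops included, and the job is handed in when it is done.

Besides the shell and the picture viewer there is one more tool, called after "Emit:" as a command line: name --pt "numbers of a row" for each row, then --argument value for the rest. move_arm: Moves the arm, as the interface text tells. Its arguments: {"type":"object","properties":{"moves":{"type":"array","items":{"type":"array","items":{"type":"number"}}},"grip_force":{"type":"number"}},"required":["moves"]}

```bash
mkdir -p pics
python3 - <<'E'
from workcell import manip,cams
import cv2
for n in ("scene","top"):
    im=cams.camera(n); cv2.imwrite(f"pics/{n}0.png",cv2.cvtColor(im,cv2.COLOR_RGB2BGR))
    print(n,cams.camera_params(n))
print(manip.get_obs())
E
```

```text
scene {'fx': 424.5707785188512, 'fy': 424.5707785188512, 'cx': 251.7578460154863, 'cy': 190.06333887715664, 'xyz': array([-0.30983323,  0.8281622 ,  0.66816788]), 'rotation': array([-0.19869086,  0.49016866,  0.77934489, -0.33597347])}
top {'fx': 428.8985207397874, 'fy': 428.8985207397874, 'cx': 260.2242043884529, 'cy': 190.0684996088914, 'xyz': array([ 0.3601828 , -0.04895583,  1.19925197]), 'rotation': array([ 0.05896701, -0.06151853, -0.7026994 ,  0.70636529])}
{'clock': 0.1, 'joint_pos': array([ 1.22039168,  0.33277762, -0.0647241 ,  1.46084761,  0.02157634,
        1.34991431, -0.08848187]), 'joint_velocities': array([-0.00163075, -0.00071904,  0.00085624, -0.00415162,  0.0002069 ,
       -0.00101628,  0.0001678 ]), 'tau': array([ 6.25376415e-04, -6.26749206e+01,  4.86627908e-02, -3.92424452e+01,
        1.62820512e-02,  7.08460328e-03,  2.09032135e-05]), 'position': array([ 0.20113779, -0.5913942 ,  0.23061959]), 'ee_rot': array([ 8.13024183e-01, -5.82229581e-01, -5.16878555e-04, -3.53732544e-04]), 'ft_force': array([-0.05369179, -0.71404045, -0.66119538]), 'torque': array([ 0.00242611,  0.03125641, -0.05688491]), 'grip_width': 0.9993060198951952}
```

View pics/scene0.png

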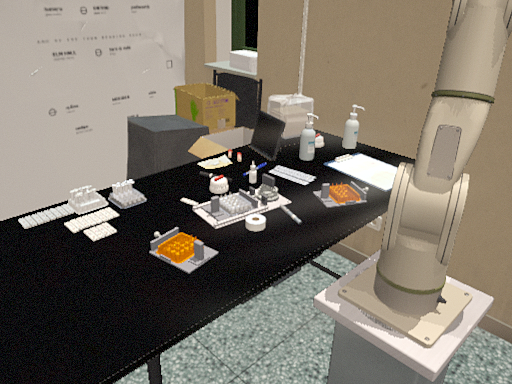

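View pics/top0.png

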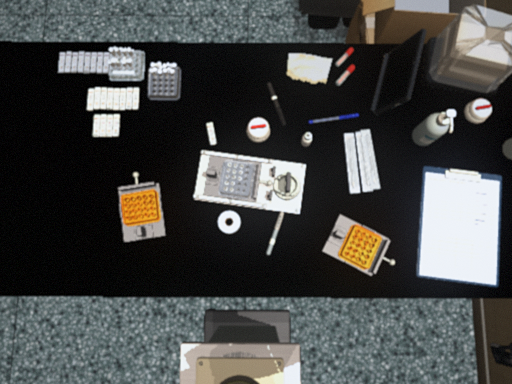

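The top view shows the dock at about (195–306, 150–213), with the cam at (286,185) and the carrier tab at about (211,174). The orange look-alikes stand apart at (140,210) and (358,245). I'll zoom in and compute a first estimate of the dock frame.

```bash
cat > h.py <<'E'
import numpy as np,cv2
from scipy.spatial.transform import Rotation as R
from workcell import manip,cams
def ray(n,u,v,z):
    p=cams.camera_params(n); d=R.from_quat(p["rotation"]).apply([(u-p["cx"])/p["fx"],-(v-p["cy"])/p["fy"],-1])
    return p["xyz"]+d*(z-p["xyz"][2])/d[2]
def pix(n,X):
    p=cams.camera_params(n); c=R.from_quat(p["rotation"]).inv().apply(np.array(X)-p["xyz"])
    return np.array([p["cx"]-p["fx"]*c[0]/c[2],p["cy"]+p["fy"]*c[1]/c[2]])
def crop(n,x,y,w,h,s,f):
    im=cams.camera(n); cv2.imwrite(f,cv2.cvtColor(cv2.resize(im[y:y+h,x:x+w],None,fx=s,fy=s,interpolation=cv2.INTER_CUBIC),cv2.COLOR_RGB2BGR)); return im
E
python3 - <<'E'
from h import *
im=crop("top",185,110,130,100+10,6,"pics/t1.png")
crop("scene",170,165,140,75,5,"pics/s1.png")
g=im.min(2).copy(); m=(g>140).astype(np.uint8)
m=cv2.morphologyEx(m,cv2.MORPH_CLOSE,np.ones((9,9)))
for c in cv2.findContours(m,0,2)[0]:
    if cv2.contourArea(c)>3000 and 190<c[:,0,0].mean()<310:
        r=cv2.minAreaRect(c);b=cv2.boxPoints(r);print(r);print(b);print(np.array([ray("top",*q,.006) for q in b]).round(4))
print(ray("top",286,183,.068),ray("top",211,174,.066))
E
```

```text
((243.17678833007812, 189.3662109375), (121.21648406982422, 96.75951385498047), 24.075498580932617)
[[168.1049   208.81282 ]
 [207.577    120.470535]
 [318.24866  169.9196  ]
 [278.77658  258.2619  ]]
[[ 0.5111  0.2049  0.006 ]
 [ 0.7699  0.101   0.006 ]
 [ 0.6249 -0.2177  0.006 ]
 [ 0.3759 -0.1047  0.006 ]]
[ 0.57471933 -0.12168286  0.068     ] [0.59866564 0.08040375 0.066     ]
```

View pics/t1.png

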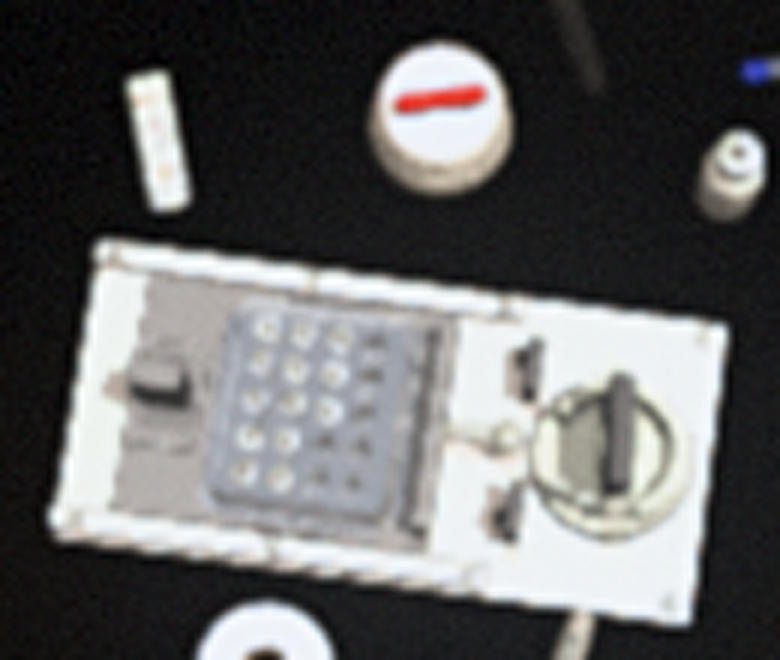

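View pics/s1.png

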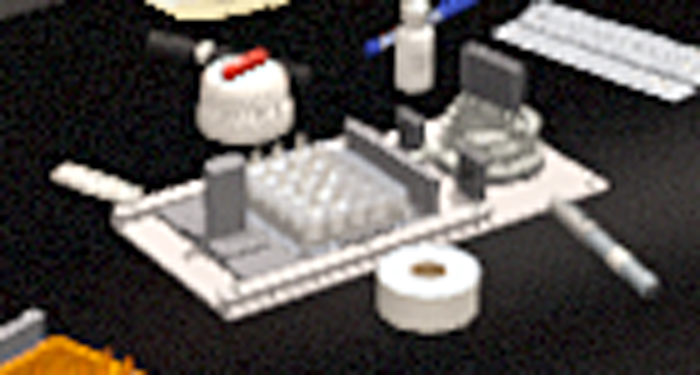

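The crops show the plate corners (crop pixels) at (97,240), (728,325), (690,622) and (50,530). The wing top runs (622,375)–(615,490), the tab is around (162,380), and the stud head is near (503,436). In the scene crop the tab top is at about (226,160), and the wing top corners are (465,45), (525,75).

Run:
```python
from h import *
t=lambda u,v,z:ray("top",185+u/6,110+v/6,z)
s=lambda u,v,z:ray("scene",170+u/5,165+v/5,z)
c=[t(97,240,.006),t(728,325,.006),t(690,622,.006),t(50,530,.006)]
print(np.array(c).round(4))
m1=(c[1]+c[2])/2;m0=(c[0]+c[3])/2;d=m0-m1;print("centre",(m0+m1)/2,"yaxis deg",np.degrees(np.arctan2(d[1],d[0])),np.linalg.norm(d),np.linalg.norm(c[0]-c[3]),np.linalg.norm(c[1]-c[2]))
print("nadir",(pix("top",[.36018,-.04896,0])-[185,110])*6)
print("wing top",t(622,378,.085),t(618,490,.085), t(620,432,.085),"scene",s(494,60,.085))
print("tab top",t(163,375,.066),"scene",s(226,160,.066))
print("stud",t(503,436,.026),"posts",t(530,372,.038),t(508,512,.038))
```

```text
[[ 0.6814  0.1171  0.006 ]
 [ 0.6415 -0.184   0.006 ]
 [ 0.4994 -0.1644  0.006 ]
 [ 0.5411  0.1352  0.006 ]]
centre [ 0.5908596  -0.02400794  0.006     ] yaxis deg 82.2595797089724 0.303133121966371 0.14143851201183955 0.1434676453342393
nadir [440.81255091 923.72093093]
wing top [ 0.59855568 -0.12781651  0.085     ] [ 0.54828288 -0.12573741  0.085     ] [ 0.57422231 -0.12677867  0.085     ] scene [ 0.56932423 -0.117662    0.085     ]
tab top [0.60281789 0.07735705 0.066     ] scene [0.60429626 0.08499435 0.066     ]
stud [ 0.58336013 -0.07657909  0.026     ] posts [ 0.61119576 -0.08870927  0.038     ] [ 0.54574306 -0.07863289  0.038     ]
```

Emit:
move_arm --pt "0 0 -63.5 -0.51 -0.598 0.03 0.0854" --pt "0 0 -63.5 -0.51 -0.598 0.03 0.0854" --pt "0 0 -63.5 -0.51 -0.598 0.03 0.0854" --pt "0 0 -63.5 -0.51 -0.598 0.03 0.0854" --pt "0 0 -63.5 -0.51 -0.598 0.03 0.0854" --pt "0 0 -63.5 -0.51 -0.598 0.03 0.0854" --pt "0 0 -63.5 -0.51 -0.598 0.03 0.0854" --pt "0 0 -63.5 -0.51 -0.598 0.03 0.0854" --pt "0 0 -63.5 -0.51 -0.598 0.03 0.0854" --pt "0 0 -63.5 -0.51 -0.598 0.03 0.0854" --grip_force 30

```text
clock: 1.2
position: [0.4574, -0.1606, 0.2124]
ee_rot: [0.998, -0.067, 0.0, 0.0]
ft_force: [1.8, -1.8, -0.4]
grip_width: 1.0
```

```bash
cat >> h.py <<'E'
def go(x,y,z,ang):
    o=manip.get_obs(); q=R.from_quat(o["ee_rot"]); t=np.radians(ang)
    M=R.from_matrix(np.array([[np.cos(t),np.sin(t),0],[np.sin(t),-np.cos(t),0],[0,0,-1]]))
    tx=q.apply([1,0,0])
    print("t",o["clock"],"pos",o["position"].round(4),"xang",np.degrees(np.arctan2(tx[1],tx[0])).round(2),"F",o["ft_force"].round(1),"w",round(o["grip_width"]*85.4,1),"j",o["joint_pos"].round(2))
    print("turn",np.degrees((q.inv()*M).as_rotvec()).round(2),"shift",q.inv().apply(np.array([x,y,z])-o["position"]).round(4))
E
python3 -c "
from h import *
go(.603,.081,.12,-7.7)"
```

```text
t 1.2 pos [ 0.4574 -0.1606  0.2124] xang -7.73 F [ 1.8 -1.8 -0.4] w 85.4 j [ 0.78  0.07 -0.56  1.82  0.04  1.26  0.08]
turn [ 0.03 -0.03 -0.03] shift [ 0.1118 -0.259   0.0923]
```

Emit:
move_arm --pt "0 0 0 0.112 -0.259 0.06 0.0854" --pt "0 0 0 0.112 -0.259 0.06 0.0854" --pt "0 0 0 0.112 -0.259 0.06 0.0854" --pt "0 0 0 0.112 -0.259 0.09 0.0854" --pt "0 0 0 0.112 -0.259 0.09 0.0854" --pt "0 0 0 0.112 -0.259 0.09 0.0854" --pt "0 0 0 0.112 -0.259 0.09 0.0854" --pt "0 0 0 0.112 -0.259 0.09 0.0854" --pt "0 0 0 0.112 -0.259 0.09 0.0854"

```text
clock: 2.1
position: [0.6026, 0.0779, 0.1226]
ee_rot: [0.998, -0.068, 0.0, 0.0]
ft_force: [-0.2, -0.7, 0.2]
grip_width: 1.002
```

```bash
python3 -c "
from h import *
go(.603,.081,.032,-7.7)
crop('scene',180,120,120,110,5,'pics/s2.png')
print((pix('scene',manip.get_obs()['position'])-[180,120])*5)"
```

```text
t 2.1 pos [0.6026 0.0779 0.1226] xang -7.8 F [-0.2 -0.7  0.2] w 85.6 j [ 0.32  0.46 -0.68  1.61  0.31  1.18 -0.56]
turn [ 0.05 -0.03 -0.1 ] shift [-0.0001 -0.0032  0.0906]
[185.35964419 299.24767796]
```

View pics/s2.png

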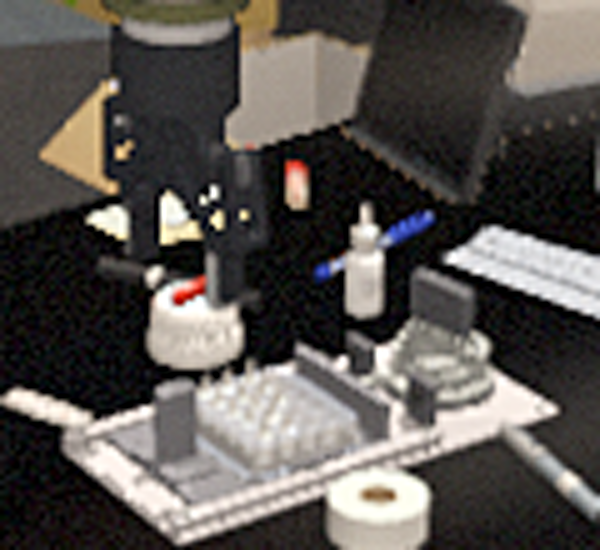

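The hand hangs above the tab (tab top at (176,385) in the crop) with a finger on either side across the rail. I'll descend and close.

Emit:
move_arm --pt "0 0 0 0 -0.006 0.04 0.06" --pt "0 0 0 0 -0.006 0.088 0.06" --pt "0 0 0 0 -0.006 0.088 0.06" --pt "0 0 0 0 -0.006 0.088 0.0" --pt "0 0 0 0 -0.006 0.088 0.0" --pt "0 0 0 0 -0.006 0.088 0.0" --pt "0 0 0 0 -0.006 0.088 0.0" --pt "0 0 0 0 -0.006 0.088 0.0" --pt "0 0 0 0 -0.006 0.088 0.0" --grip_force 30

```text
clock: 3.05
position: [0.605, 0.0851, 0.0369]
ee_rot: [0.998, -0.067, 0.002, -0.0]
ft_force: [-0.9, -1.2, 7.9]
grip_width: 0.154
```

```bash
python3 -c "
from h import *
go(.6025,.084,.034,-7.74)"
```

```text
t 3.05 pos [0.605  0.0851 0.0369] xang -7.74 F [-0.9 -1.2  7.9] w 13.2 j [ 0.28  0.56 -0.64  1.67  0.38  1.03 -0.62]
turn [-0.02 -0.22  0.  ] shift [-0.0023  0.0015  0.0029]
```

Emit:
move_arm --pt "0 0 0 0 0.005 -0.001 0.0" --pt "0 0 0 0 0.01 -0.001 0.0" --pt "0 0 0 0 0.015 -0.001 0.0" --pt "0 0 0 0 0.02 -0.001 0.0" --pt "0 0 0 0 0.022 -0.001 0.0" --pt "0 0 0 0 0.022 -0.001 0.0"

```text
clock: 3.65
position: [0.6015, 0.0638, 0.0368]
ee_rot: [0.998, -0.067, 0.001, -0.001]
ft_force: [0.1, 2.7, 7.9]
grip_width: 0.156
```

Emit:
move_arm --pt "0 0 0 0 0.002 0 0.0" --pt "0 0 0 0 0.003 0 0.0" --pt "0 0 0 0 0.004 0 0.0" --pt "0 0 0 0 0.004 0 0.0"

```text
clock: 4.05
position: [0.601, 0.0605, 0.0368]
ee_rot: [0.998, -0.067, 0.001, -0.001]
ft_force: [0.5, 4.2, 7.7]
grip_width: 0.16
```

```bash
python3 -c "
from h import *
go(.6025,.084,.034,-7.74)
crop('top',185,130,130,90,6,'pics/t3.png')"
```

```text
t 4.05 pos [0.601  0.0605 0.0368] xang -7.68 F [0.5 4.2 7.7] w 13.7 j [ 0.33  0.55 -0.64  1.69  0.37  1.02 -0.57]
turn [-0.11 -0.16  0.06] shift [-0.0016 -0.0235  0.0029]
```

View pics/t3.png

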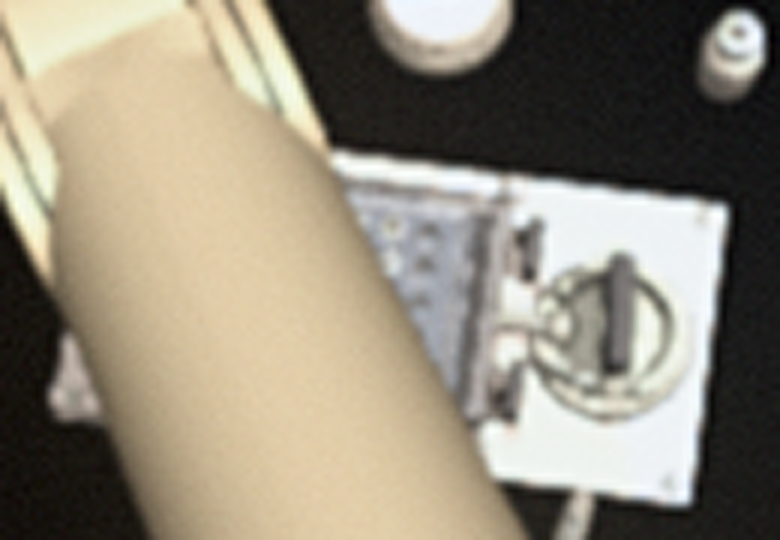

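Emit:
move_arm --pt "0 0 0 0 0.001 0 0.0" --pt "0 0 0 0 0.002 0 0.0" --pt "0 0 0 0 0.002 0 0.0"

```text
clock: 4.4
position: [0.6007, 0.0585, 0.0368]
ee_rot: [0.998, -0.067, 0.001, -0.001]
ft_force: [1.4, 4.9, 6.5]
grip_width: 0.159
```

Emit:
move_arm --pt "0 0 0 0 0.001 0 0.0" --pt "0 0 0 0 0.002 0 0.0" --pt "0 0 0 0 0.002 0 0.0"

```text
clock: 4.7
position: [0.6004, 0.0566, 0.0368]
ee_rot: [0.998, -0.067, 0.001, -0.001]
ft_force: [1.3, 3.8, 7.7]
grip_width: 0.153
```

```bash
python3 -c "
from h import *
go(.6025,.084,.034,-7.74)
t=lambda u,v,z:ray('top',185+u/6,130+v/6,z)
y=np.array([.1347,.991,0]);x=np.array([.991,-.1347,0])
c=t(617,320,.085);s=t(557,322,.026)
print(c,s,(s-c)@y,(s-c)@x,pix('top',[.5751,-.1258,.085])*6-[185*6,130*6])
p=[t(530,225,.038),t(512,380,.038)];print(p,[(s-q)@y for q in p])"
```

```text
t 4.7 pos [0.6004 0.0566 0.0368] xang -7.68 F [1.3 3.8 7.7] w 13.1 j [ 0.33  0.55 -0.64  1.69  0.37  1.02 -0.56]
turn [-0.11 -0.16  0.06] shift [-0.0016 -0.0274  0.0029]
[ 0.57062569 -0.12543378  0.085     ] [ 0.58066819 -0.10163603  0.026     ] 0.024936293519370382 0.00674655700148798 [617.76868436 310.03266389]
[array([ 0.62395041, -0.0887135 ,  0.038     ]), array([ 0.55131044, -0.08045621,  0.038     ])] [np.float64(-0.018636347321981578), np.float64(-0.017034718862503462)]
```

Emit:
move_arm --pt "0 0 0 0 0.001 0 0.0" --pt "0 0 0 0 0.002 0 0.0" --pt "0 0 0 0 0.002 0 0.0"

```text
clock: 5.0
position: [0.6002, 0.0551, 0.0368]
ee_rot: [0.998, -0.067, 0.002, -0.001]
ft_force: [0.6, 6.3, 6.4]
grip_width: 0.156
```

Emit:
move_arm --pt "0 0 0 0 0.001 0 0.0" --pt "0 0 0 0 0.002 0 0.0" --pt "0 0 0 0 0.002 0 0.0"

```text
clock: 5.3
position: [0.5999, 0.0536, 0.0369]
ee_rot: [0.998, -0.067, 0.002, -0.001]
ft_force: [2.1, 7.9, 6.3]
grip_width: 0.16
```

The force climbs as the buffers compress, so I'll release, rise and move aside for a look.

Emit:
move_arm --pt "0 0 0 0 0 0 0.04" --pt "0 0 0 0 0 0 0.06" --pt "0 0 0 0 0 0 0.06" --pt "0 0 0 0 0 -0.05 0.06" --pt "0 0 0 0 0 -0.1 0.06" --pt "0 0 0 0 0 -0.12 0.06" --pt "0 0 0 -0.02 0.03 -0.12 0.085"

```text
clock: 6.0
position: [0.5777, 0.028, 0.1591]
ee_rot: [0.998, -0.065, 0.003, -0.001]
ft_force: [-0.5, 0.1, 0.0]
grip_width: 0.852
```

```bash
python3 -c "
from h import *
go(.574,-.1255,.15,90)
crop('top',185,130,130,90,6,'pics/t4.png')"
```

```text
t 6.0 pos [0.5777 0.028  0.1591] xang -7.46 F [-0.5  0.1  0. ] w 72.8 j [ 0.45  0.36 -0.7   1.66  0.24  1.21 -0.43]
turn [  0.18  -0.44 -97.46] shift [0.0162 0.1527 0.0087]
```

View pics/t4.png

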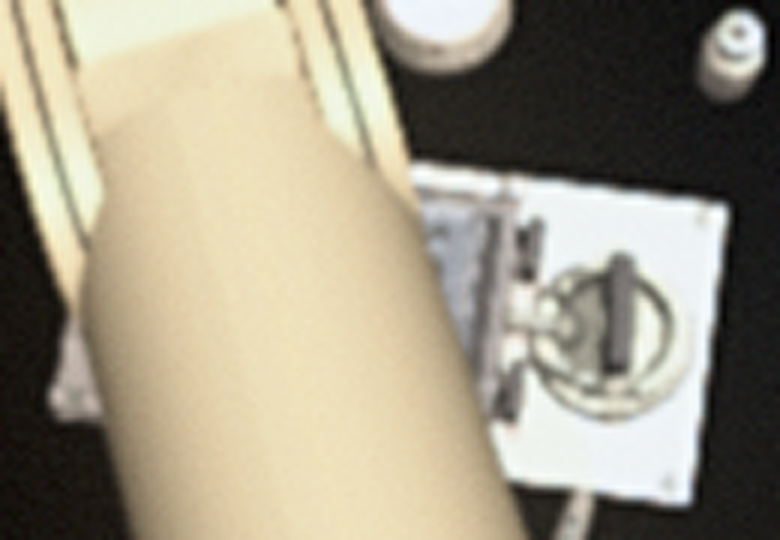

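The stud head is now inside the drum mouth at (568,323), 5 mm further than in the last picture, with the carrier front at the posts. Next is the wing: turn the tool to jaws along world y, above it.

Emit:
move_arm --pt "0 0 -8 0.0 0.02 0.0 0.085" --pt "0 0 -16 0.005 0.04 0.0 0.085" --pt "0 0 -24 0.01 0.07 0.0 0.085" --pt "0 0 -32 0.015 0.1 0.0 0.085" --pt "0 0 -40 0.017 0.13 0.0 0.085" --pt "0 0 -48 0.017 0.151 0.0 0.085" --pt "0 0 -56 0.017 0.151 0.0 0.085" --pt "0 0 -64 0.017 0.151 0.0 0.085" --pt "0 0 -72 0.017 0.151 0.0 0.085" --pt "0 0 -80 0.017 0.151 0.0 0.085"

```text
clock: 7.05
position: [0.571, -0.1281, 0.1549]
ee_rot: [0.806, 0.592, -0.0, -0.0]
ft_force: [1.0, -0.2, -0.1]
grip_width: 0.993
```

```bash
python3 -c "
from h import *
go(.575,-.124,.13,90)"
```

```text
t 7.05 pos [ 0.571  -0.1281  0.1549] xang 72.56 F [ 1.  -0.2 -0.1] w 84.8 j [ 0.83  0.43 -0.87  1.63  0.35  1.24  1.16]
turn [ -0.04   0.03 -17.44] shift [0.0052 0.0026 0.0249]
```

Emit:
move_arm --pt "0 0 -8 0.005 0.0026 0.01 0.085" --pt "0 0 -16 0.005 0.0026 0.02 0.085" --pt "0 0 -17.4 0.005 0.0026 0.025 0.085" --pt "0 0 -17.4 0.005 0.0026 0.025 0.085"

```text
clock: 7.45
position: [0.5748, -0.124, 0.1294]
ee_rot: [0.71, 0.704, -0.0, -0.001]
ft_force: [-0.6, 0.5, 0.2]
grip_width: 0.996
```

```bash
python3 -c "
from h import *
go(.575,-.124,.053,90)
crop('scene',230,125,80,80,8,'pics/s5.png')
f=lambda X:((pix('scene',X)-[230,125])*8).round(0)
print(f(manip.get_obs()['position']),[f([.575+a,-.124,.085]) for a in(-.026,0,.026)],[f([.575+a,-.124,.053]) for a in(-.026,0,.026)])"
```

```text
t 7.45 pos [ 0.5748 -0.124   0.1294] xang 89.49 F [-0.6  0.5  0.2] w 85.1 j [ 0.85  0.49 -0.91  1.65  0.4   1.21  1.41]
turn [-0.1  -0.02 -0.51] shift [-0.      0.0003  0.0764]
[315. 308.] [array([356., 427.]), array([311., 408.]), array([267., 389.])] [array([353., 497.]), array([308., 477.]), array([265., 457.])]
```

View pics/s5.png

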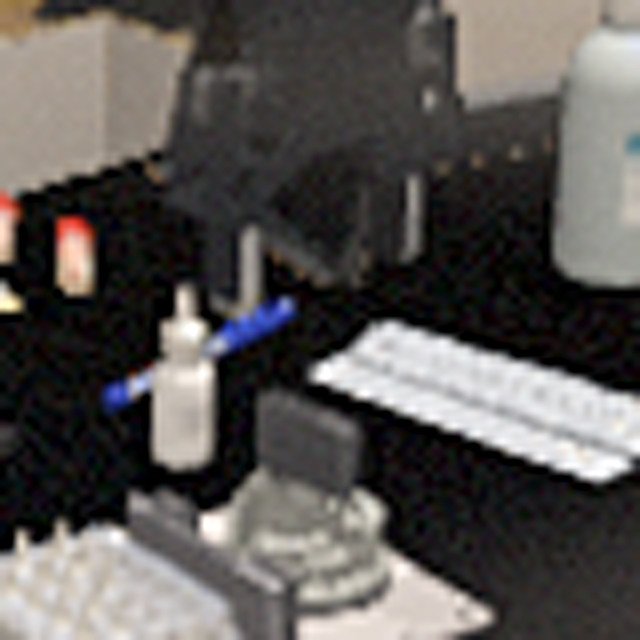

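The wing's top centre shows at about (313,408) against a predicted (311,408), so the estimate is good. I'll descend and close gently.

Emit:
move_arm --pt "0 0 -0.5 0 0 0.03 0.06" --pt "0 0 -0.5 0 0 0.06 0.06" --pt "0 0 -0.5 0 0 0.073 0.06" --pt "0 0 -0.5 0 0 0.073 0.04" --pt "0 0 -0.5 0 0 0.073 0.0" --pt "0 0 -0.5 0 0 0.073 0.0" --pt "0 0 -0.5 0 0 0.073 0.0" --pt "0 0 -0.5 0 0 0.073 0.0" --pt "0 0 -0.5 0 0 0.073 0.0" --grip_force 40

```text
clock: 8.4
position: [0.5767, -0.126, 0.0591]
ee_rot: [0.707, 0.707, -0.0, 0.002]
ft_force: [0.1, -7.1, 4.2]
grip_width: 0.131
```

```bash
python3 -c "
from h import *
go(.575,-.124,.056,90)
print(manip.get_obs()['torque'])"
```

```text
t 8.4 pos [ 0.5767 -0.126   0.0591] xang 90.02 F [ 0.1 -7.1  4.2] w 11.2 j [ 0.81  0.56 -0.86  1.71  0.48  1.09  1.37]
turn [0.16 0.18 0.02] shift [ 0.002  -0.0017  0.0031]
[-1.12428998  0.01875656 -0.193362  ]
```

The grip is on (11 mm). The force shows the axis about 2–3 mm further towards −y, so I'll correct that and turn clockwise.

Emit:
move_arm --pt "0 0 0 -0.003 -0.001 0 0.0" --pt "0 0 6 -0.003 -0.001 0 0.0" --pt "0 0 12 -0.003 -0.001 0 0.0" --pt "0 0 18 -0.003 -0.001 0 0.0" --pt "0 0 24 -0.003 -0.001 0 0.0" --pt "0 0 30 -0.003 -0.001 0 0.0" --pt "0 0 30 -0.003 -0.001 0 0.0" --grip_force 60

```text
clock: 9.1
position: [0.5766, -0.1262, 0.0591]
ee_rot: [0.866, 0.5, 0.002, 0.001]
ft_force: [5.0, -0.2, 2.7]
grip_width: 0.128
```

```bash
python3 -c "
from h import *
go(.5755,-.127,.056,-6)
print(manip.get_obs()['torque'])"
```

```text
t 9.1 pos [ 0.5766 -0.1262  0.0591] xang 60.03 F [ 5.  -0.2  2.7] w 11.0 j [ 0.74  0.53 -0.76  1.71  0.41  1.06  0.9 ]
turn [ 0.15 -0.25 66.03] shift [-0.0013 -0.0006  0.0031]
[ 0.10563195 -0.92532113 -0.05503286]
```

Emit:
move_arm --pt "0 0 6 0.001 0.001 0 0.0" --pt "0 0 12 0.001 0.001 0 0.0" --pt "0 0 18 0.001 0.001 0 0.0" --pt "0 0 24 0.001 0.001 0 0.0" --pt "0 0 30 0.001 0.001 0 0.0" --pt "0 0 36 0.001 0.001 0 0.0" --pt "0 0 36 0.001 0.001 0 0.0"

```text
clock: 9.8
position: [0.5766, -0.1264, 0.0591]
ee_rot: [0.978, 0.208, 0.001, 0.001]
ft_force: [-3.0, -1.2, 10.4]
grip_width: 0.128
```

```bash
python3 -c "
from h import *
go(.5755,-.127,.056,-6)
print(manip.get_obs()['torque'])"
```

```text
t 9.8 pos [ 0.5766 -0.1264  0.0591] xang 24.02 F [-3.  -1.2 10.4] w 10.9 j [ 0.65  0.49 -0.64  1.71  0.33  1.05  0.32]
turn [ 0.09 -0.09 30.02] shift [-0.0012  0.0001  0.0031]
[-0.15241873  0.6380477  -0.0867891 ]
```

Emit:
move_arm --pt "0 0 5 0 0 0 0.0" --pt "0 0 10 0 0 0 0.0" --pt "0 0 15 0 0 0 0.0" --pt "0 0 20 0 0 0 0.0" --pt "0 0 25 0 0 0 0.0" --pt "0 0 29 0 0 0 0.0" --pt "0 0 29 0 0 0 0.0" --pt "0 0 29 0 0 0 0.0"

```text
clock: 10.6
position: [0.5764, -0.1263, 0.0591]
ee_rot: [0.999, -0.042, 0.001, 0.001]
ft_force: [-4.4, -0.4, 12.1]
grip_width: 0.125
```

```bash
python3 -c "
from h import *
go(.5755,-.127,.056,-6)
print(manip.get_obs()['torque'])"
```

```text
t 10.6 pos [ 0.5764 -0.1263  0.0591] xang -4.78 F [-4.4 -0.4 12.1] w 10.7 j [ 0.58  0.47 -0.55  1.72  0.28  1.03 -0.15]
turn [ 0.05 -0.08  1.22] shift [-0.0009  0.0007  0.0031]
[-0.23722642  0.93288998 -0.02907882]
```

Now at about 95° turned. I'll release, rise, swing away and check.

Emit:
move_arm --pt "0 0 0 0 0 0 0.04" --pt "0 0 0 0 0 0 0.06" --pt "0 0 0 0 0 0 0.06" --pt "0 0 0 0 0 -0.04 0.06" --pt "0 0 0 0 0 -0.09 0.06" --pt "0 0 0 0 0.05 -0.13 0.06" --pt "0 0 0 -0.03 0.1 -0.15 0.06" --pt "0 0 0 -0.06 0.15 -0.15 0.06" --pt "0 0 0 -0.08 0.2 -0.15 0.06" --pt "0 0 0 -0.1 0.25 -0.15 0.06"

```text
clock: 11.6
position: [0.4718, -0.3347, 0.2074]
ee_rot: [0.999, -0.042, 0.0, 0.0]
ft_force: [0.1, -0.7, 0.4]
grip_width: 0.702
```

```bash
python3 -c "
from h import *
go(.5755,-.127,.056,-6)
crop('top',185,110,130,110,6,'pics/t6.png')"
```

```text
t 11.6 pos [ 0.4718 -0.3347  0.2074] xang -4.79 F [ 0.1 -0.7  0.4] w 60.0 j [ 0.94  0.28 -0.47  1.6   0.13  1.29  0.36]
turn [ 0.04 -0.05  1.21] shift [ 0.0859 -0.2157  0.1513]
```

View pics/t6.png

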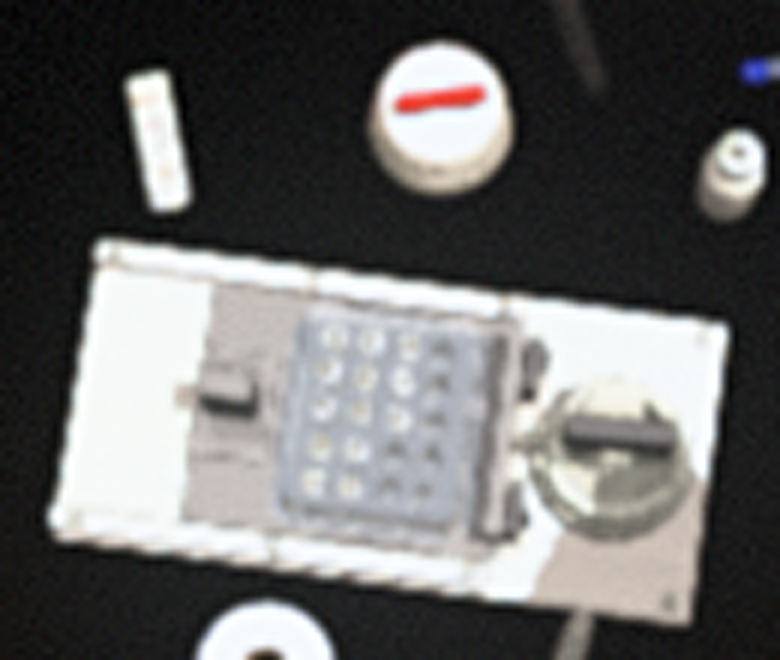

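The wing lies along the rail, (567,427) to (672,440), which is a slope of about 7° against 7.7° for the dock edge. That puts the cam near its stop. The carrier's front plate is against the posts, and the cassette, timer, bottle, roll and marker are where they were.

```bash
python3 -c "
from workcell import manip
print(manip.hand_in())"
```

```text
the job is handed in; nothing more can be done
None
```

I slid the carrier in until it pressed on the sprung buffer pins and the stud head sat in the cam's mouth. Then I gripped the wing and turned it about 95° clockwise, released it, backed the arm clear and handed the job in at about 11.7 s. No verdict was reported.

- **Cam:** in the last picture the wing lies along the rail, sloping about 7° against 7.7° for the dock edge. By tool angle the cam is at roughly 1.65 rad.
- **Carrier:** the front plate appears flush with the stop posts, and the carrier moved about 31 mm in all. I judged this from the picture and did not measure the last 2 mm directly.
- **Surroundings:** the things beside the dock look unmoved, and the robot was touching nothing at the end.
- **Disagreement:** early on, the two cameras differed by 7–9 mm on where the wing and tab lay along the rail. I settled the wing by feeling the force on it, and a correction of about 3 mm was enough.

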